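# Free the sagging gate bolt and hold the curing pen ajar

### The job

The spring-loaded gate of the curing pen is held by a barrel bolt that has sagged behind the bent-up lip of its keeper: lift the bolt by its red grip, draw it back over the lip while it is lifted, without forcing it against the keeper, and keep it drawn. Then pull the gate towards you until its free edge stands about 8 cm open and hold it there, still, so that I can reach the casting inside; finish while still holding it, as it shuts by itself when let go. Leave the vials, the tape and the mixing stick where they are.

Things in the scene. Friction and masses are not known exactly. Their poses are not given: they have to be found in the camera images.
- pen: the curing pen, a fixed plywood box 160 x 280 x 104 mm with a clear cover on top; a white silicone casting mould is inside. Origin: under its middle on the table. Its own x points from the gate (front, towards the robot at yaw 0) to its back, y along the gate from the keeper (right) to the hinge (left), z up. The gate's front face, when shut, is the plane x = -85 mm. It does not move.
- gate_hinge (a point): a point on the gate's vertical hinge axis (at the gate's left end, front face, 50 mm above the table; pen frame x = -85, y = +110 mm). Wooden gate with a clear pane, 200 mm wide, top 98 mm above the table, 12 mm thick.
- gate_edge (a point): the free end of the gate: front face, right-hand end, 50 mm above the table, 200 mm from the hinge axis. It moves with the gate.
- gate (a joint): gate angle in rad: 0 shut, growing as the free edge swings out towards the robot (seen from above the gate turns clockwise, i.e. by minus this angle about z); stop at 1.3. The free edge is 8 cm open at about 0.40. A spring pulls it shut: 0.12 N m at 0, 0.28 N m at 0.4 rad. The bolt and its grip are mounted on the gate's front and swing with it.
- bolt_grip (a point): the point at which to hold the bolt: on the axis of its red upright grip, a cylinder 18 mm in diameter and 52 mm tall (from 32 mm below this point to 20 mm above it). The point is 132 mm above the table when the bolt sags, and 40 mm in front of the gate's front face; with the bolt home it is 138 mm from the hinge along the gate. Clear space all round it above 104 mm. It moves with the bolt.
- bolt_lift (a joint): how far the bolt is lifted in its worn guides, in m: 0 sagging (it falls back by its weight, about 1.3 N), up to 0.018. The brass head on the bolt's right end passes over the keeper's lip when this is over 0.0075; below that the lip blocks it.
- bolt_draw (a joint): how far the bolt is drawn back, in m: 0 fully home, growing towards the hinge along the gate (pen +y when shut), up to 0.045; friction about 1 N. It starts at 0 to 0.008. The head meets the lip at 0.011 unless lifted, and is clear of lip and keeper, so that the gate can swing, over 0.026.
- bolt_head (a point): middle of the brass head of the bolt, a disc 26 mm in diameter and 11 mm long on the bolt's right end.
- keeper: the keeper, a dark steel U-shaped trough, open at the top, on the front of the pen's right-hand post, the bolt's head lying in it, with a bent-up brass lip 4 mm thick across its mouth. Its origin is that of the pen; it does not move.
- rose_vial: capped vial of rose glitter, 27 mm wide, 45 mm tall, standing before the pen; origin under its middle. Not to be disturbed.
- magenta_vial: capped vial of magenta glitter, 27 mm wide, 45 mm tall, left of the pen; origin under its middle. Not to be disturbed.
- tape: roll of blue masking tape lying flat, 100 mm across, 24 mm tall, right of the pen; origin under its middle. Not to be disturbed.
- stick: birch mixing stick, 18 x 150 x 9 mm, lying left in front of the pen; origin under its middle, long axis y. Not to be disturbed.

How it is judged (in metres and radians):
On the way:
1. the bolt is drawn back, its head clear of the lip and the keeper, with the gate still nearly shut (value of joint bolt_draw above 0.026 m and value of joint gate below 0.15 rad), for 0.1 s.
At the end, for the whole second after the job is handed in: The fingers hold the gate (by its bolt or itself, over 0.5 N) at rest with its angle between 0.2 and 0.6 rad (free edge 4 to 12 cm open), the bolt drawn back by more than 20 mm, nothing else propping the gate; vials, tape and stick within 30 mm of where they stood (value of joint gate between 0.2 and 0.6 rad and not (velocity of joint gate above 0.05 rad/s or velocity of joint gate below -0.05 rad/s) and value of joint bolt_draw above 0.02 m and contact force between the fingers and pen above 0.5 N and contact force between pen and rose_vial below 0.2 N and contact force between pen and magenta_vial below 0.2 N and contact force between pen and tape below 0.2 N and contact force between pen and stick below 0.2 N and distance of each of rose_vial, magenta_vial, tape, stick from where it was at the start of the episode below 0.03 m); the arm keeps its last pose, push and grip.
It fails at once if the keeper is loaded with more than 40 N (the bolt is forced against it) (contact force between keeper and anything else above 40 N).
It fails at once if a vial, the tape or the mixing stick is moved by more than 30 mm (not (distance of each of rose_vial, magenta_vial, tape, stick from where it was at the start of the episode below 0.03 m)).
It also fails if it takes over 35 s, if anything falls off the work surface, if the arm or the gripper's body presses on something with over 40 N, if the wrist force passes 120 N, or if a joint passes its speed limit or range.

### The arm

A 6-joint arm with a two-finger parallel gripper is mounted at the origin on a cart in front of the work surface, level with it; the furniture and walls round the work are solid. World frame = base frame: x ahead of the robot, y to its left, z up, the work surface at z = 0. Lengths are in m, angles in degrees, forces in N, time in s.
With the tool pointing down it reaches from about 0.35 to 0.875 m from the base axis. Payload 4.2 kg.
Tool frame: the origin (TCP) lies at the very end of the fingers, on their centre line; the grasp point (between the pads) lies 19 mm behind it; z points along the fingers, y is the line along which they close (so a half turn about z gives the same grasp; the last joint's range is limited). The gripper opens to 87 mm and grips with 3 to 60 N. Pads are 19 mm wide; open, the fingers measure 117 mm over their backs; the gripper's body (75 mm by 190 mm) begins 51 mm behind the grasp point.
Start: joints at [91.364, 22.042, 0.453, 0, -68.411, -14.817], TCP at [0.145, 0.608, 0.223] pointing down, gripper open.
Joint ranges: [-179.83, 179.83], [-69.29, 118.12], [-61.27, 80.66], [-181.25, 117.63], [-171.15, -9.14], [-177.46, 177.46]. Speed limits (degrees/s): [159.86, 159.86, 180, 180, 180, 180].

### API

Orientations are given as a 3x3 rotation matrix whose columns are the frame's x, y, z axes.
In Python, from station import sense, cams, r gives the robot as it stands. The module is installed in compiled form; this text tells all that it offers.
- The arm moves only by the tool step_arm, never from a script. Its argument "targets" is text: rows parted by semicolons, each of 4 numbers parted by spaces: the shift along the tool's x, y, z in cm, then the turn about the tool's z in degrees. In form: x y z turn; .... A call has 1 to 12 rows; each row shifts and turns the commanded pose from where the row before left it, along the tool's axes as they then stand; what a row does not reach is not made up. A row lasts 1/12 s, in which the tool goes at most 41.7 mm and 7.16 degrees, less where a joint would pass 70% of its speed; a pose out of reach is approached as far as the arm can. A call with a gripper value outside its range is refused whole. "claw" is the finger opening in cm, from 0 to 8.7, set as the call begins (left out, the last holds). The fingers move at their own pace and stop on an object; the grip force is fixed at half the most. Time passes only in rows, so rows that do not move let the fingers close. It gives the time, the measured TCP pose, the force, the opening and the grip force at its end, in the units of the state.
- sense(): the state, without advancing time (a new reading comes with each control period).
- cams.capture(name): name is "side" or "top"; returns a dict with "frame" (420x560x3 uint8, blue, green, red), "vertical_fov" (degrees; the focal length in pixels is half the picture's height over the tangent of half this angle, whatever the lens; pixels are square), "cx", "cy" (the principal point, pixels), "eye" and "rotation" of the camera in the world. Camera axes: x right, y down, z forward; pixel columns grow to the right and rows downward; lengths in m; the calibration is good to about 2 mm. A picture is of the moment at which its call begins. There is no depth.
- r.finish_job(): hands the job in; it is judged then, once.
The state is a dict: "time_s": time; "joints": joint angles; "joint_velocities": joint speeds; "effort": joint torques, N m; "tcp_pos": TCP position; "ee_rot": TCP orientation; "wrist_force": force on the tool from outside, world axes, zero at the start; "moment": the same for the moment, N m; "gripper_width": opening from 0.0 (shut) to 1.0 (fully open); "gripper_force": force on a finger pad.
Only numpy, scipy, OpenCV 4.12 (cv2) and the standard library are available. Lean on these libraries where they do the work, as an engineer would, in place of code of your own. Each camera call takes 0.05 s, during which the arm holds its last target. There are 200 camera calls.

## Working session

There is one attempt and no reset: what is moved stays moved. The work goes in short steps, Python scripts to look and compute and a tool call to move; the robot and the scene stay as the last step left them, time stands still between calls to the robot, and variables do not carry over. Pictures are saved under pics/ and viewed, at most 10 in all, crops included, and the job is handed in when it is done.

Besides the shell and the picture viewer there is one more tool, called after "Call:" as a command line: name --argument value ..., lists and objects as JSON in quotes. step_arm: Moves the arm, as the interface text tells. Its arguments: {"type":"object","properties":{"targets":{"type":"string"},"claw":{"type":"number"}},"required":["targets"]}

```bash
mkdir -p pics
cat > h.py <<'E'
import numpy as np,cv2
from station import sense,cams,r
def cap(n,f=None):
    c=cams.capture(n)
    if f: cv2.imwrite('pics/'+f,c['frame'])
    return c
def K(c):
    f=c['frame'].shape[0]/2/np.tan(np.radians(c['vertical_fov'])/2); return f
def ray(c,u,v):
    d=np.array(c['rotation'])@np.array([(u-c['cx'])/K(c),(v-c['cy'])/K(c),1]); return np.array(c['eye']),d
def atz(c,u,v,z):
    e,d=ray(c,u,v); return e+d*(z-e[2])/d[2]
def proj(c,p):
    q=np.array(c['rotation']).T@(np.array(p)-np.array(c['eye'])); return K(c)*q[:2]/q[2]+[c['cx'],c['cy']]
def tri(c1,p1,c2,p2):
    e1,d1=ray(c1,*p1);e2,d2=ray(c2,*p2)
    s=np.linalg.lstsq(np.c_[d1,-d2],e2-e1,rcond=None)[0]
    a,b=e1+s[0]*d1,e2+s[1]*d2; return (a+b)/2,np.linalg.norm(a-b)
E
python3 - <<'E'
from h import *
for n in('top','side'):
    c=cap(n,n+'0.png'); print(n,c['eye'],c['rotation'],c['vertical_fov'],c['cx'],c['cy'])
s=sense();print(s['time_s'],s['tcp_pos'],s['ee_rot'],s['wrist_force'])
E
```

```text
top [ 0.46250392 -0.01044578  1.25137745] [[ 0.02661971 -0.99577691  0.08786206]
 [-0.99946002 -0.0248181   0.02153431]
 [-0.01926279 -0.08838785 -0.99589986]] 50.59051325326924 283.59021674301846 212.26080266982046
side [ 0.39506623 -0.78897141  0.66853097] [[ 0.98030673 -0.1232704   0.15428261]
 [-0.19679698 -0.54483739  0.81512156]
 [-0.01642143 -0.82943151 -0.55836701]] 50.27286281182847 282.8273441035877 205.86866114552473
0.1 [0.14526663 0.60732685 0.22156003] [[ 9.72533291e-01 -2.32763615e-01 -3.13321485e-04]
 [-2.32763773e-01 -9.72531278e-01 -1.98460413e-03]
 [ 1.57228687e-04  2.00302348e-03 -9.99997982e-01]] [ 0.28831425  0.08366885 -0.76206341]
```

View pics/top0.png

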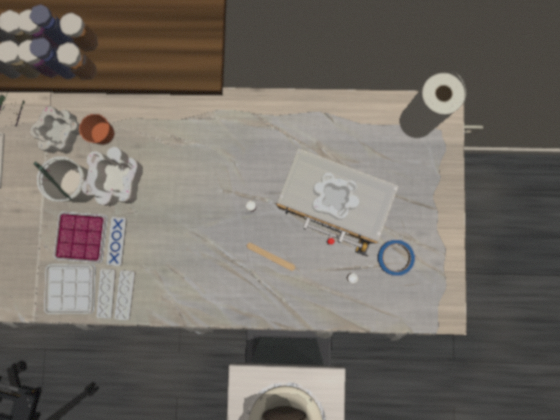

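View pics/side0.png

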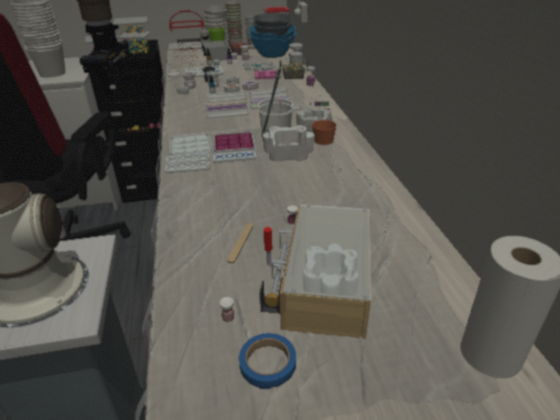

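The top view shows the red grip at (331,241), the pen corners at about (303,149), (397,188), (373,241) and (278,203), the rose vial at (352,278), the stick at (270,256) and the tape at (396,257). The side view shows the red grip at (268,239) and the keeper at (270,293).

Run:
```python
from h import *
P={}
for n,(x0,x1,y0,y1) in dict(top=(315,350,225,255),side=(255,280,220,260)).items():
    c=cap(n);f=c['frame'].astype(int);m=(f[...,2]>110)&(f[...,1]<70)&(f[...,0]<70)
    ys,xs=np.nonzero(m[y0:y1,x0:x1]);P[n]=(c,xs+x0,ys+y0);print(n,len(xs),xs.min()+x0,xs.max()+x0,ys.min()+y0,ys.max()+y0,xs.mean()+x0,ys.mean()+y0)
    big=cv2.resize(c['frame'][y0-60:y1+60,x0-90:x1+90],None,fx=3.5,fy=3.5,interpolation=cv2.INTER_CUBIC) 
    cv2.imwrite(f'pics/{n}crop.png',big[:600,:800])
ct,cs=P['top'][0],P['side'][0]
print(tri(ct,(P['top'][1].mean(),P['top'][2].mean()),cs,(P['side'][1].mean(),P['side'][2].mean())))
q=[atz(ct,*p,0.104) for p in((303,149),(397,188),(373,241),(278,203))];print(np.round(q,3))
for a,b in((3,2),(0,1)): d=q[a]-q[b];print('yaw of y axis',np.degrees(np.arctan2(-d[0],d[1])))
for a,b in((0,3),(1,2)): d=q[a]-q[b];print('yaw',np.degrees(np.arctan2(d[1],d[0])))
for nm,p in dict(rose=(352,278),tape=(396,257),stick=(270,256)).items(): print(nm,atz(ct,*p,.03))
```

```text
top 20 328 332 239 243 329.95 240.9
side 31 264 271 227 231 267.4516129032258 229.25806451612902
(array([ 0.49264498, -0.1032142 ,  0.14900399]), np.float64(0.002167724980432129))
[[ 0.732 -0.032  0.104]
 [ 0.634 -0.278  0.104]
 [ 0.495 -0.217  0.104]
 [ 0.588  0.03   0.104]]
yaw of y axis -20.47693143978217
yaw of y axis -21.613056004985868
yaw -23.168688569358142
yaw -23.63876287688868
rose [ 0.39568834 -0.17460219  0.03      ]
tape [ 0.45565422 -0.29327025  0.03      ]
stick [0.44915931 0.04996442 0.03      ]
```

View pics/topcrop.png

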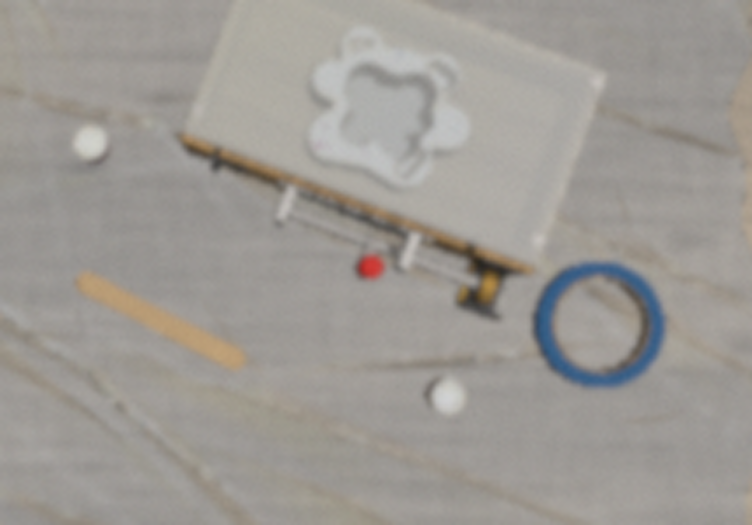

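Grip axis top is at about (0.493, -0.103, 0.15) and the pen yaw is about -22°. I'll travel over at the current height.

Call:
step_arm --targets "2.52 3.05 0 0;2.52 3.05 0 0;2.52 3.05 0 0;2.52 3.05 0 0;2.52 3.05 0 0;2.52 3.05 0 0;2.52 3.05 0 0;2.52 3.05 0 0;2.52 3.05 0 0;2.52 3.05 0 0" --claw 8.7

```text
time_s: 1.03
tcp_pos: [0.3197, 0.2506, 0.2227]
ee_rot: [[0.973, -0.232, 0.0], [-0.232, -0.973, 0.001], [0.0, -0.001, -1.0]]
wrist_force: [1.4, 0.0, -0.6]
gripper_width: 1.001
gripper_force: 0.0
```

Call:
step_arm --targets "2.52 3.05 0 0;2.52 3.05 0 0;2.52 3.05 0 0;2.52 3.05 0 0;2.52 3.05 0 0;2.52 3.05 0 0;2.52 3.05 0 0;2.52 3.05 0 0;2.52 3.05 0 0;2.52 3.05 0 0;0 0 0 4.25;0 0 0 4.25"

```text
time_s: 2.03
tcp_pos: [0.4939, -0.105, 0.2217]
ee_rot: [[0.924, -0.382, -0.002], [-0.382, -0.924, -0.0], [-0.001, 0.001, -1.0]]
wrist_force: [-0.1, -0.0, 0.4]
gripper_width: 1.0
gripper_force: 0.0
```

Run:
```python
from h import *
c=cap('side','s1.png');t=cap('top')
a=c['frame'][140:320,160:400];cv2.imwrite('pics/s1c.png',cv2.resize(a,None,fx=3,fy=3,interpolation=cv2.INTER_CUBIC))
a=t['frame'][170:310,240:430];cv2.imwrite('pics/t1c.png',cv2.resize(a,None,fx=3,fy=3,interpolation=cv2.INTER_CUBIC))
s=sense();print(s['time_s'],s['tcp_pos'],np.round(s['ee_rot'],3),s['joints'],s['wrist_force']);print(proj(c,s['tcp_pos']))
```

```text
2.1333 [ 0.49343202 -0.10345928  0.22205486] [[ 0.927 -0.375 -0.001]
 [-0.375 -0.927  0.   ]
 [-0.001  0.    -1.   ]] [ 6.63200249e+00  1.02868684e+01 -1.61635268e+01 -9.51387547e-03
 -6.36114553e+01  6.13263203e+01] [-0.84889518  0.3085328   0.88035165]
[265.89460401 197.55248208]
```

View pics/s1c.png

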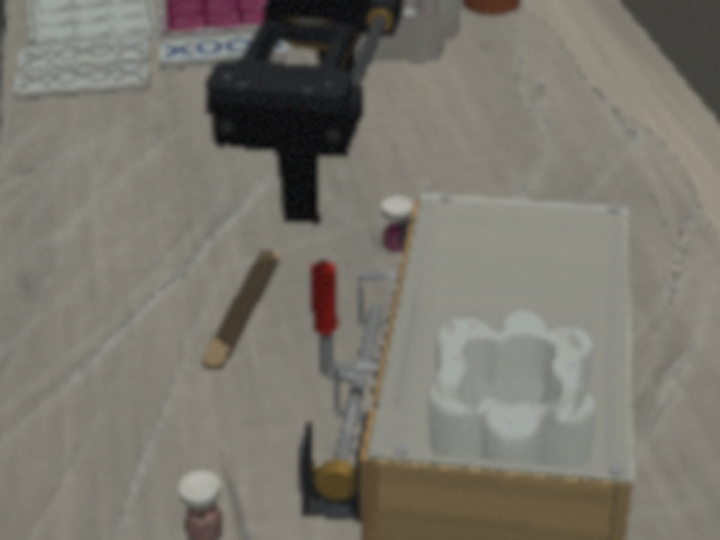

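The side crop shows the gripper above the red grip. The grip spans about (268,228)–(268,250) in full-frame pixels, and the bolt is home in the keeper at about (272,300). I'll descend and close.

Call:
step_arm --targets "0 0 2.6 0;0 0 2.6 0;0 0 2.6 0;0 0 2.7 0;0 0 0 0" --claw 8.7

```text
time_s: 2.55
tcp_pos: [0.4895, -0.1022, 0.1129]
ee_rot: [[0.928, -0.372, -0.011], [-0.372, -0.928, 0.0], [-0.01, 0.004, -1.0]]
wrist_force: [-0.9, 0.8, 0.1]
gripper_width: 1.0
gripper_force: 0.0
```

Run:
```python
from h import *
c=cap('side');t=cap('top')
a=c['frame'][170:320,170:370];A=cv2.resize(a,(400,300),interpolation=cv2.INTER_CUBIC)
a=t['frame'][190:290,270:400];B=cv2.resize(a,(390,300),interpolation=cv2.INTER_CUBIC)
cv2.imwrite('pics/2.png',np.hstack([A,B]))
s=sense();print(s['time_s'],s['tcp_pos'],s['wrist_force'])
```

```text
2.65 [ 0.49352571 -0.10242638  0.1176226 ] [ 1.15290734  0.44557451 -0.00590201]
```

View pics/2.png

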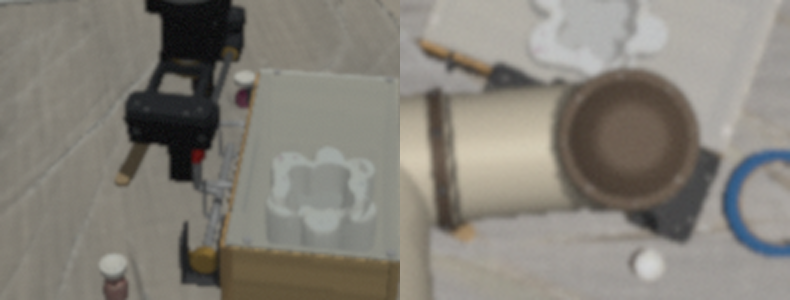

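The side crop shows the near finger at about (261,250) beside the red grip at (269,247), as expected. Closing now.

Call:
step_arm --targets "0 0 0 0;0 0 0 0;0 0 0 0;0 0 0 0;0 0 0 0;0 0 0 0;0 0 0 0;0 0 0 0" --claw 0

```text
time_s: 3.32
tcp_pos: [0.4936, -0.1027, 0.1176]
ee_rot: [[0.927, -0.374, 0.0], [-0.374, -0.927, -0.0], [0.0, 0.0, -1.0]]
wrist_force: [-0.5, 0.8, 1.2]
gripper_width: 0.48
gripper_force: 0.0
```

Call:
step_arm --targets "0 0 0 0;0 0 0 0;0 0 0 0;0 0 0 0;0 0 0 0;0 0 0 0;0 0 0 0;0 0 0 0"

```text
time_s: 3.98
tcp_pos: [0.4935, -0.1027, 0.1175]
ee_rot: [[0.928, -0.374, -0.0], [-0.374, -0.928, -0.0], [-0.0, 0.0, -1.0]]
wrist_force: [-0.9, -0.7, -0.7]
gripper_width: 0.198
gripper_force: 30.0
```

Gripped at about 17 mm. Lift 13 mm.

Call:
step_arm --targets "0 0 -0.3 0;0 0 -0.3 0;0 0 -0.3 0;0 0 -0.4 0;0 0 0 0;0 0 0 0"

```text
time_s: 4.48
tcp_pos: [0.4936, -0.1027, 0.1309]
ee_rot: [[0.927, -0.374, 0.0], [-0.374, -0.927, 0.0], [0.0, -0.0, -1.0]]
wrist_force: [-0.3, -1.4, -1.4]
gripper_width: 0.195
gripper_force: 30.0
```

Run:
```python
from h import *
c=cap('side')
a=c['frame'][200:320,200:360];cv2.imwrite('pics/3.png',cv2.resize(a,(640,480),interpolation=cv2.INTER_CUBIC))
s=sense();print(s['time_s'],s['tcp_pos'],s['wrist_force'],s['moment'],s['gripper_width'])
```

```text
4.5333 [ 0.49358889 -0.10266453  0.13068174] [-0.79656947 -0.48198766 -0.65087723] [-0.1031561   0.06893609  0.02047273] 0.1956785244073159
```

View pics/3.png

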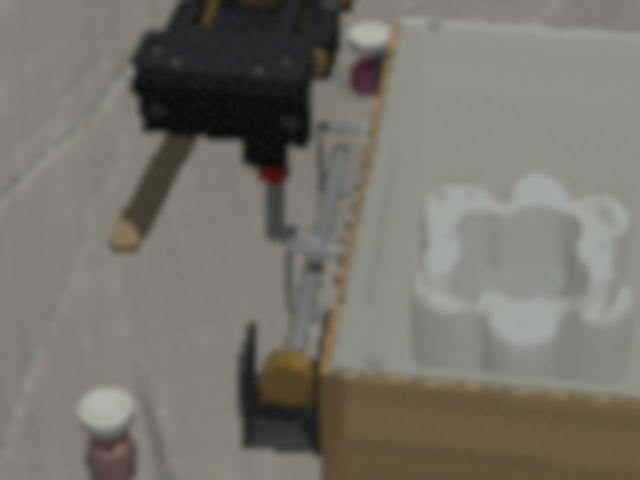

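The head, at about (272,294) in full-frame pixels, now stands above the keeper's floor, so the bolt is lifted. I'll draw it slowly at first and watch the force.

Call:
step_arm --targets "0 -0.4 0 0;0 -0.4 0 0;0 -0.4 0 0;0 -0.3 0 0;0 0 0 0"

```text
time_s: 4.95
tcp_pos: [0.4992, -0.088, 0.1303]
ee_rot: [[0.928, -0.373, -0.001], [-0.373, -0.928, 0.0], [-0.001, 0.0, -1.0]]
wrist_force: [-0.5, 0.0, -0.0]
gripper_width: 0.195
gripper_force: 30.0
```

Call:
step_arm --targets "0 -0.4 0 0;0 -0.4 0 0;0 -0.4 0 0;0 -0.4 0 0;0 -0.3 0 0;0 0 0 0;0 0 0 0;0 0 0 0"

```text
time_s: 5.62
tcp_pos: [0.506, -0.0708, 0.1303]
ee_rot: [[0.927, -0.374, -0.001], [-0.374, -0.927, 0.0], [-0.001, -0.0, -1.0]]
wrist_force: [-3.2, 2.3, -1.4]
gripper_width: 0.194
gripper_force: 30.0
```

Run:
```python
from h import *
c=cap('side')
a=c['frame'][200:320,200:360];cv2.imwrite('pics/4.png',cv2.resize(a,(640,480),interpolation=cv2.INTER_CUBIC))
s=sense();print(s['time_s'],s['tcp_pos'],s['wrist_force'],s['moment'],s['gripper_width'])
# plan gate swing: yaw psi, grip in gate frame (along from hinge L, front 40mm)
psi=np.radians(-22);g=s['tcp_pos'][:2]
R=lambda a:np.array([[np.cos(a),-np.sin(a)],[np.sin(a),np.cos(a)]])
L=.138-.034
h=g-R(psi)@np.array([-.04,-L]);print('hinge',h)
A=np.array(R(psi)); # tool x=pen x, tool y=-pen y
N=20;p=lambda t:h+R(psi-t)@np.array([-.04,-L])
for k in range(N):
    t=.4*k/N;d=p(t+.4/N)-p(t);l=R(psi-t).T@d;
    if k in(0,N-1):print(l[0]*100,-l[1]*100,np.degrees(.4/N))
```

```text
5.6667 [ 0.5060011  -0.07095375  0.13035767] [-3.16271431  2.39423265 -0.94145241] [0.65763369 1.02893082 0.06702732] 0.20093164323967724
hinge [0.58204754 0.0104891 ]
-0.20718616027697273 -0.08207459744092407 1.1459155902616465
-0.20718616027697898 -0.08207459744092274 1.1459155902616465
```

View pics/4.png

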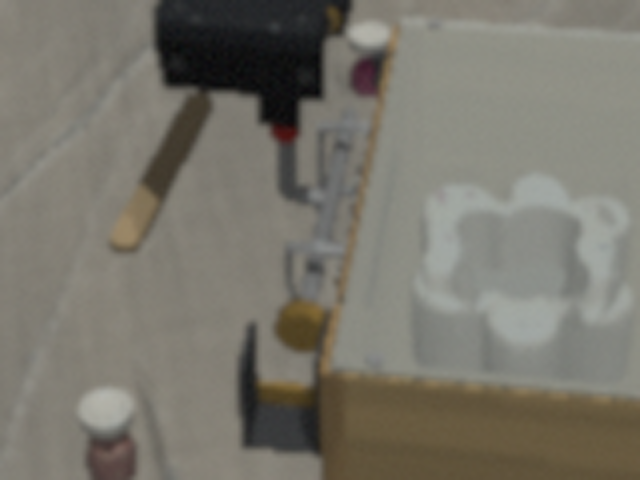

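The brass head at about (275,281) is clear of the lip at (271,298). The gate is still shut. Now swing the gate along its arc.

Call:
step_arm --targets "-0.21 -0.08 0 1.15;-0.21 -0.08 0 1.15;-0.21 -0.08 0 1.15;-0.21 -0.08 0 1.15;-0.21 -0.08 0 1.15;-0.21 -0.08 0 1.15;-0.21 -0.08 0 1.15;-0.21 -0.08 0 1.15;0 0 0 0;0 0 0 0"

```text
time_s: 6.5
tcp_pos: [0.4943, -0.0579, 0.1307]
ee_rot: [[0.856, -0.517, 0.001], [-0.517, -0.856, 0.0], [0.001, -0.001, -1.0]]
wrist_force: [0.1, -0.8, -2.0]
gripper_width: 0.199
gripper_force: 30.0
```

Call:
step_arm --targets "-0.21 -0.08 0 1.15;-0.21 -0.08 0 1.15;-0.21 -0.08 0 1.15;-0.21 -0.08 0 1.15;-0.21 -0.08 0 1.15;-0.21 -0.08 0 1.15;-0.21 -0.08 0 1.15;-0.21 -0.08 0 1.15;-0.21 -0.08 0 1.15;-0.21 -0.08 0 1.15;-0.21 -0.08 0 1.15;-0.21 -0.08 0 1.15"

```text
time_s: 7.5
tcp_pos: [0.4799, -0.035, 0.1306]
ee_rot: [[0.706, -0.708, 0.0], [-0.708, -0.706, -0.0], [0.0, 0.0, -1.0]]
wrist_force: [1.6, -3.2, -1.1]
gripper_width: 0.197
gripper_force: 30.0
```

Call:
step_arm --targets "0 0 0 0;0 0 0 0;0 0 0 0;0 0 0 0;0 0 0 0;0 0 0 0"

```text
time_s: 8.0
tcp_pos: [0.48, -0.0352, 0.1306]
ee_rot: [[0.708, -0.707, 0.0], [-0.707, -0.708, -0.0], [0.0, -0.0, -1.0]]
wrist_force: [1.3, -2.7, -0.9]
gripper_width: 0.198
gripper_force: 30.0
```

Run:
```python
from h import *
c=cap('side')
t=cap('top')
a=c['frame'][190:340,190:350];A=cv2.resize(a,(400,375),interpolation=cv2.INTER_CUBIC)
a=t['frame'][170:295,230:363];B=cv2.resize(a,(399,375),interpolation=cv2.INTER_CUBIC)
cv2.imwrite('pics/5.png',np.hstack([A,B]))
s=sense();print(s['time_s'],s['tcp_pos'],s['wrist_force'],s['gripper_force'])
h=np.array([.582,.0105])
for th in(0,.2,.4,.6):
    a=np.radians(-22)-th;p=h+.2*np.array([np.sin(a),-np.cos(a)]);print(th,proj(c,[*p,.098]))
```

```text
8.1 [ 0.47998346 -0.03516399  0.13054949] [ 1.0825011  -1.13316182 -1.25010455] 30.000106232808363
0 [281.93652844 272.68466359]
0.2 [261.68197592 268.86883698]
0.4 [243.73414826 262.55639341]
0.6 [229.01558506 254.24690905]
```

View pics/5.png

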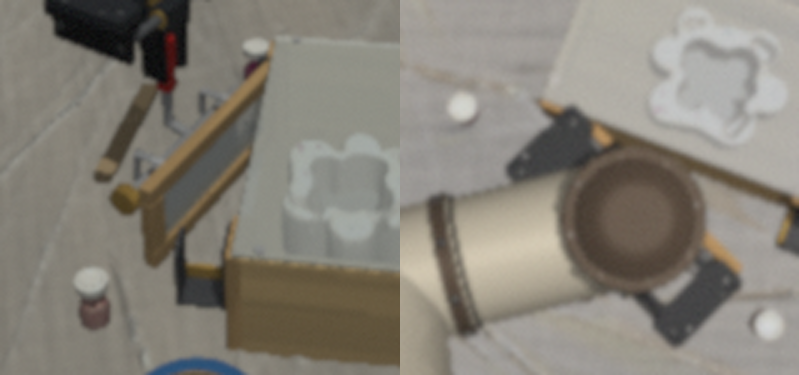

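The gate's free-edge top corner is at about (250,267) in the side view, which gives an angle of about 0.35 rad. The grip is held at 30 N and the gate is still. The vials stand where they were.

```bash
python3 -c "
from h import *
print(r.finish_job())"
```

```text
the job is handed in; nothing more can be done
None
```

I lifted the bolt, drew it back clear of the lip, and pulled the gate open to about 0.35 rad (roughly 7 cm at the free edge). I handed the job in at 8.1 s with the gripper still holding the bolt's red grip; no verdict came back.

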